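Check the dosing sensor posts and dock the tester

ROBOT

A 6-joint arm with a two-finger parallel gripper is mounted at the origin on the work surface. World frame = base frame: x ahead of the robot, y to its left, z up, the work surface at z = 0. Lengths are in m, angles in degrees, forces in N, time in s.
With the tool pointing down it reaches from about 0.25 to 0.8 m from the base axis. Payload 3.9 kg.
Tool frame: the origin (TCP) lies on the centre line of the jaws, within the pads' length; the fingertips stand 25 mm ahead of it and the grasp point (between the pads) lies 6 mm ahead of it (manip.tcp_to_tips is the distance from the TCP to the fingertips, in m); x points along the fingers, y is the direction in which the jaws open and shut, and the axes are right-handed (so a half turn about x gives the same grasp; the last joint's range is limited). The gripper opens to 85 mm and grips with 20 to 120 N. Pads are 22 mm wide; open, the fingers measure 114 mm over their backs; the gripper's body (76 mm by 85 mm) begins 54 mm behind the grasp point. The pads swing forward as they close: fully open they stand 13 mm farther back than shut.
Start: joints at [-68.01, 14.897, -7.913, 67.191, 0, 90], TCP at [0.197, -0.487, 0.256] pointing down, gripper open.
Joint ranges: [-159.42, 159.42], [-47.68, 98.78], [-73.54, 78.23], [-108.79, 121.32], [-90, 84.71], [-180, 180]. Speed limits (degrees/s): [147.25, 147.25, 180, 180, 180, 180].

INTERFACE

Orientations are given as [roll, pitch, yaw] about the fixed x, y, z axes, in that order (R = Rz(yaw) Ry(pitch) Rx(roll)).
In Python, from rig import manip gives the robot as it stands. The module is installed in compiled form; this text tells all that it offers.
- The arm moves only by the shell command python3 -m pendant 'ROWS'. ROWS is JSON, a list of rows, each a list of 3 entries, a list of its own where there are three numbers: the turn, a rotation vector about the tool's x, y, z in units of 5 degrees (1.0 is 5 degrees), then the shift along the tool's x, y, z in cm, then the opening, from -1 (shut) to 1 (fully open). In form: [[[wx, wy, wz], [x, y, z], jaw], ...]. A call has 1 to 10 rows; each row is the pose to reach, as a shift and turn from the pose commanded when the call began, along the tool's axes at that moment; what a row does not reach only later rows make up. A row lasts 1/12 s, in which the tool goes at most 41.7 mm and 7.16 degrees, less where a joint would pass 70% of its speed; a pose out of reach is approached as far as the arm can. A call with a gripper value outside its range is refused whole. The fingers move at their own pace and stop on an object; the grip force is fixed at half the most. Time passes only in rows, so rows that repeat a pose let the fingers close. It gives the time, the measured TCP pose, the force and the opening at its end, in the units of the state.
- manip.observe(): the state, without advancing time (a new reading comes with each control period).
- manip.grab_frame(name): name is "scene" or "top"; returns a dict with "color" (400x640x3 uint8, red, green, blue), "fx", "fy", "cx", "cy" (pixels), "xyz" and "orientation" of the camera in the world. Camera axes: x right, y down, z forward; pixel columns grow to the right and rows downward; lengths in m; the calibration is good to about 2 mm. A picture is of the moment at which its call begins. There is no depth.
- manip.hand_in(): hands the job in, once; it reports no verdict.
The state is a dict: "clock": time; "joint_pos": joint angles; "dq": joint speeds; "joint_efforts": joint torques, N m; "position": TCP position; "tcp_rot": TCP orientation; "contact_force": force on the tool from outside, world axes, zero at the start; "wrist_torque": the same for the moment, N m; "width": finger opening in m.
Only numpy, scipy, OpenCV 4.12 (cv2) and the standard library are available. Lean on these libraries where they do the work, as an engineer would, in place of code of your own. Each camera call takes 0.05 s, during which the arm holds its last target. There are 200 camera calls.

TASK

Take the hand tester by its handle and touch the tip of its pin to the middle of the top of the wide test post on the junction box, then to the middle of the top of the narrow one. Then bring the tester down into the read-out dock, at table level, with its nose (the pin end) pointing out of the dock, its blunt tail end flat against the short stop and its flank flat against the long stop, and finish while still gripping it and pressing it firmly against both stops at once. Leave the crockery, jar and brush where they are.

Things in the scene. Friction and masses are not known exactly. Their poses are not given: they have to be found in the camera images.
- tester_centre (a point): Loose hand tester (about 0.25 kg): a grey block 80 x 60 x 42 mm (x, y, z) standing flat on the table; this point is the middle of the block, 21 mm above its underside. x points forward to the pin. The tail end is the plain face at x = -40 mm, the flanks are the faces at y = +-30 mm.
- tester_handle (a point): Middle of the tester's black square handle, 28 x 28 mm and 34 mm high, upright on the middle of the block's top, 38 mm above tester_centre (the handle spans 21 to 55 mm above it). To be gripped from above by either pair of sides.
- tester_tip (a point): Lower end of the tester's steel pin (8 mm diameter, pointing down), under a nose 20 mm wide that sticks out 34 mm ahead of the block: 64 mm ahead (x) of tester_centre and 17 mm below it, so 4 mm above the level of the block's underside.
- post_wide: Fixed rigid steel test post on the junction box with a round flat head 28 mm in diameter; the point is the middle of its top face, 60 mm above the table. The two posts stand about 80 mm apart on the box and may be either way round.
- post_narrow: Fixed rigid steel test post on the junction box, 14 mm in diameter with a flat top; the point is the middle of its top face, 60 mm above the table.
- junction: Fixed grey junction box, 84 x 154 mm (x, y), its lid 40 mm above the table; the origin is the centre of its underside. The posts stand in a row along y within 10 mm of the lid's centre line, 20 mm above the lid. Three cable glands stick out of its +x side.
- dock: Fixed read-out dock: two upright rigid aluminium stops at a right angle, 36 mm high, and a black block 38 mm high outside the corner. Origin: the point of the table (no floor plate) under the middle of the tester when home. The tester's x then points along the dock's x, the end stop is at -x and the side stop at +y; the dock is open to +x and -y.
- end_stop: The dock's short stop, 36 mm wide, for the tester's tail end. The point is the middle of its contact face, 18 mm above the table, 40 mm from the dock's origin along -x; the face looks along the dock's +x.
- side_stop: The dock's long stop, 90 mm long, for the tester's flank. The point is the middle of its contact face, 18 mm above the table, 30 mm from the dock's origin along +y (and 5 mm along +x); the face looks along the dock's -y.
- mug: White mug, 95 mm high, a bystander beyond the work. Origin: centre of its underside.
- bowl: White bowl, 130 mm wide, a bystander beyond the work. Origin: centre of its underside.
- jar: White closed jar, 70 mm wide and 100 mm high, a bystander at the left. Origin: centre of its underside.
- dish_brush: Flat brush with a wooden handle lying on the table, a bystander at the right. Origin: on the table under its middle.
Not all that is in view belongs to the job. What is shaped like the dock but green is not meant.

How it is judged (in metres and radians):
On the way, in this order (a step that is already met when the one before it is completed fails the run):
1. the tester's pin tip touches the middle of the wide post's top (contact force between tester and post_wide above 0.5 N and distance between tester_tip and post_wide below 0.01 m), for 0.1 s.
2. then the pin tip touches the middle of the narrow post's top (contact force between tester and post_narrow above 0.5 N and distance between tester_tip and post_narrow below 0.01 m), for 0.1 s.
At the end, for the whole second after the job is handed in: The tester is still gripped by the fingers (over 2 N), still, upright within 0.08 rad, not more than 9 mm above the table, square to the dock within 0.06 rad, within 7 mm of its home point, and presses on the end stop and on the side stop with more than 2 N each, all through the last second (contact force between tester and end_stop above 2 N and contact force between tester and side_stop above 2 N and contact force between tester and the fingers above 2 N and angle between the x axis of tester_centre and the x axis of dock, either way round below 0.06 rad and angle between tester_centre's own z axis and vertical below 0.08 rad and z of tester_centre in the frame of dock below 0.03 m and horizontal distance between tester_centre and dock below 0.007 m and linear speed of tester below 0.02 m/s); the arm keeps its last pose, push and grip.
It fails at once if a bystander (mug, bowl, jar or brush) is moved more than 30 mm (distance of any of mug, bowl, jar, dish_brush from where it was at the start of the episode above 0.03 m).
It also fails if it takes over 56 s, if anything falls off the work surface, if the arm or the gripper's body presses on something with over 40 N, if the wrist force passes 120 N, or if a joint passes its speed limit or range.

## Working session

There is one attempt and no reset: what is moved stays moved. The work goes in short steps, Python scripts to look and compute and a shell command to move; the robot and the scene stay as the last step left them, time stands still between calls to the robot, and variables do not carry over. Pictures are saved under pics/ and viewed, about 8 in all and at most 12, crops included, and the job is handed in when it is done.

```bash
mkdir -p pics
cat > h.py <<'E'
import numpy as np, cv2
from scipy.spatial.transform import Rotation as R
from rig import manip
def frame(n,name=None):
    f=manip.grab_frame(n)
    if name: cv2.imwrite('pics/'+name,f['color'][...,::-1])
    return f
def rot(rpy): return R.from_euler('xyz',rpy,degrees=True).as_matrix()
def ray(f,u,v,z):
    d=rot(f['orientation'])@np.array([(u-f['cx'])/f['fx'],(v-f['cy'])/f['fy'],1])
    o=np.array(f['xyz']); return o+d*(z-o[2])/d[2]
def proj(f,p):
    c=rot(f['orientation']).T@(np.array(p)-np.array(f['xyz'])); return f['cx']+f['fx']*c[0]/c[2], f['cy']+f['fy']*c[1]/c[2]
E
python3 - <<'E'
from h import *
import pickle
for n in ('scene','top'):
    f=frame(n,n+'1.png'); pickle.dump(f,open(n+'1.pkl','wb'))
    print({k:v for k,v in f.items() if k!='color'})
print(manip.observe(), manip.tcp_to_tips)
E
```

```text
{'fx': 401.6423890975337, 'fy': 401.6423890975337, 'cx': 319.674427103311, 'cy': 202.6081072571259, 'xyz': array([1.02652243, 0.45073142, 0.88170978]), 'orientation': array([-141.96481186,   -0.99707291,  139.47029801])}
{'fx': 364.8145149671747, 'fy': 364.8145149671747, 'cx': 315.8960702889588, 'cy': 202.78974879528212, 'xyz': array([ 0.49143841, -0.0173975 ,  1.07796042]), 'orientation': array([-175.03595877,    1.57469827,  -89.84789125])}
{'clock': 0.1, 'joint_pos': array([-6.80111739e+01,  1.49322270e+01, -7.97696677e+00,  6.71909600e+01,
       -6.43567717e-04,  9.00000180e+01]), 'dq': array([ 0.0673209 , -0.09672376,  0.25607057,  0.00238015, -0.06458709,
       -0.06345349]), 'joint_efforts': array([-6.35224987e-04, -4.06508589e+01,  2.54527831e+01,  1.00716398e-02,
       -1.93206876e-05, -6.58057758e-06]), 'position': array([ 0.19636025, -0.48629054,  0.25555499]), 'tcp_rot': array([-89.6318165 ,  89.89984414, 112.35699218]), 'contact_force': array([-0.46771275, -1.5418408 , -0.84904775]), 'wrist_torque': array([0.02872976, 0.0405752 , 0.00894037]), 'width': 0.08535075458623724} 0.025
```

View pics/top1.png

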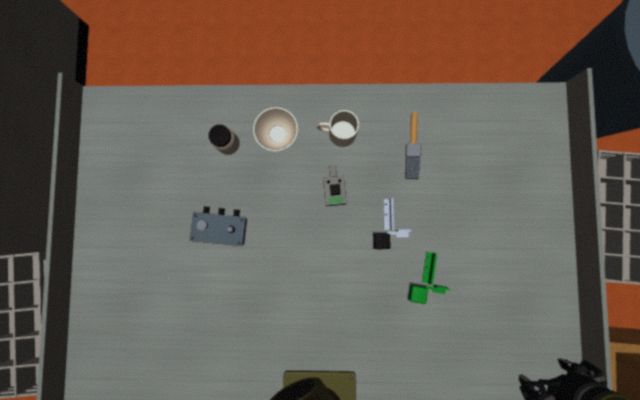

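View pics/scene1.png

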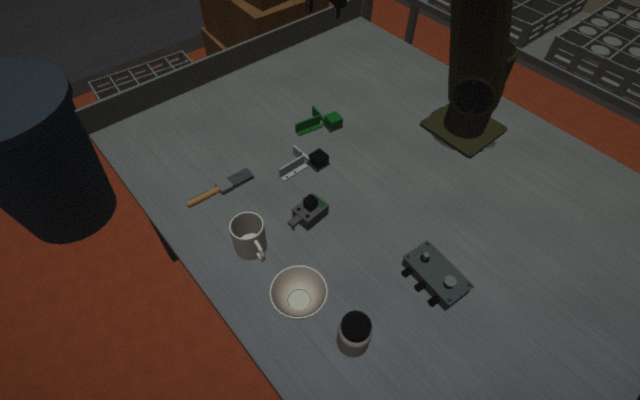

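The top view shows the tester at (335,190) with its nose up (+x), and the junction box at (218,228) with the wide post at about (202,225) and the narrow one at (231,230). 
These could be confused:
- **Dock:** the aluminium one at (389,218) is the right one. The green decoy at (429,275) is not.
- **Handle:** it is the black square at (335,189). The dock's black block (381,240), the jar lid (222,137) and the glands are not.

Next is one close crop to check these.

Run:
```python
from h import *
import pickle
a=pickle.load(open('top1.pkl','rb'))['color'][...,::-1]; b=pickle.load(open('scene1.pkl','rb'))['color'][...,::-1]
c=lambda im,x,y,w=66,h=50,s=6: cv2.resize(im[y:y+h,x:x+w],None,fx=s,fy=s,interpolation=cv2.INTER_CUBIC)
im=np.vstack([np.hstack([c(a,302,160),c(a,360,196)]),np.hstack([c(a,186,202),c(b,278,140,66,100,3) if 0 else c(b,283,186)])])
cv2.imwrite('pics/crop1.png',np.clip(im.astype(float)*1.5,0,255).astype(np.uint8))
```

```text
(no output)
```

View pics/crop1.png

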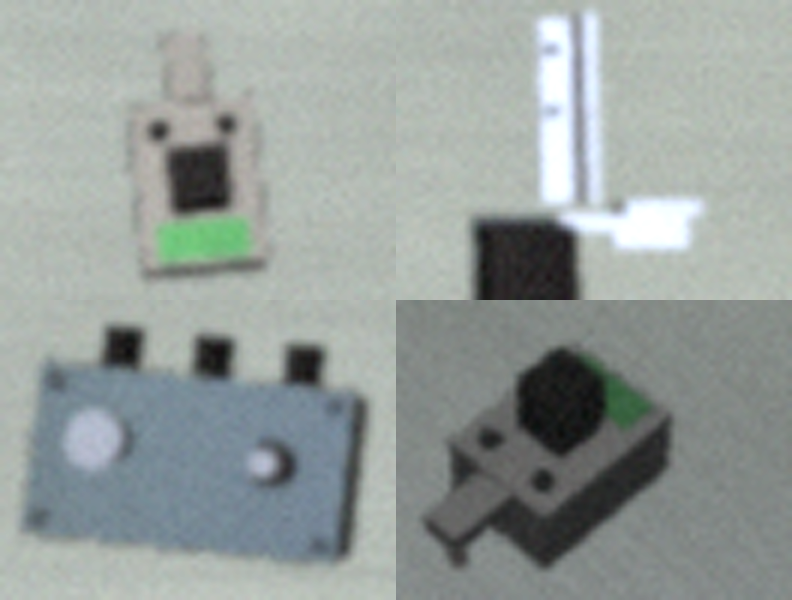

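The crop confirms the choices. The tester's handle is at about (334.7,189.4) with its yaw a few degrees to the left. The wide post is at (201.5,225), the narrow one at (230,229), and the dock's upright faces are at about (460,..)/6 in the crop. Now for the numbers.

```bash
cat > meas.py <<'E'
from h import *
import pickle
f=pickle.load(open('top1.pkl','rb')); s=pickle.load(open('scene1.pkl','rb'))
def sub(f,x0,y0,x1,y1,k=8):
    return cv2.resize(f['color'][y0:y1,x0:x1],None,fx=k,fy=k,interpolation=cv2.INTER_CUBIC).astype(int)
def blob(m,x0,y0,k=8):
    cs,_=cv2.findContours(m.astype(np.uint8),cv2.RETR_EXTERNAL,cv2.CHAIN_APPROX_NONE)
    c=max(cs,key=cv2.contourArea); r=cv2.minAreaRect(c); M=cv2.moments(c)
    u,v=M['m10']/M['m00'],M['m01']/M['m00']
    return np.array([x0+(u+.5)/k-.5,y0+(v+.5)/k-.5]),r,c
def rect3(r,x0,y0,f,z,k=8):
    return np.array([ray(f,x0+(p[0]+.5)/k-.5,y0+(p[1]+.5)/k-.5,z)[:2] for p in cv2.boxPoints(r)])
I=sub(f,326,180,344,198); p,r,c=blob(I.sum(2)<150,326,180); print('handle top',p,ray(f,*p,.076),r[1],r[2]); print(rect3(r,326,180,f,.076))
I=sub(f,325,190,347,207); p,r,c=blob(I[...,1]-I[...,0]>30,325,190); q=rect3(r,325,190,f,.042);print('green',p,ray(f,*p,.042)); print(q)
for n,b in (('wide',(194,217,211,234)),('narrow',(224,222,240,238))):
    I=sub(f,*b); p,r,c=blob(I.min(2)>np.percentile(I.min(2),50)*.5+.5*np.percentile(I.min(2),99.),*b[:2]); print(n,p,ray(f,*p,.06),np.array(r[1])/8)
b=(380,194,415,240); I=sub(f,*b); m=I.min(2)>165
cs,_=cv2.findContours(m.astype(np.uint8),cv2.RETR_EXTERNAL,cv2.CHAIN_APPROX_NONE)
for c in cs:
    if cv2.contourArea(c)>300:
        r=cv2.minAreaRect(c); print('dock',cv2.contourArea(c)/64,np.round(rect3(r,*b[:2],f,.036),4).tolist())
# right edge of the side stop per row, top edge of end stop per column
R_=np.array([(np.where(m[y])[0].max(),y) for y in range(40,280,4) if m[y].any()])
C_=np.array([(x,np.where(m[:,x])[0].min()) for x in range(200,250,2) if m[:,x].any()])
for n,E in (('side',R_),('end',C_)):
    P=np.array([ray(f,b[0]+(x+.5)/8-.5,b[1]+(y+.5)/8-.5,.036)[:2] for x,y in E])
    l=cv2.fitLine(P.astype(np.float32),cv2.DIST_HUBER,0,1e-4,1e-4).ravel()
    print(n,l,np.degrees(np.arctan2(l[1],l[0])),P.min(0),P.max(0))
E
python3 meas.py
```

```text
handle top [334.79561681 189.41074533] [ 0.61553997 -0.04175762  0.076     ] (79.75433349609375, 73.30451965332031) 82.87498474121094
[[ 0.6276645  -0.02766212]
 [ 0.63080557 -0.05279228]
 [ 0.60328529 -0.05612285]
 [ 0.60014043 -0.03105567]]
green [335.48837997 199.4369639 ] [ 0.59098086 -0.04450375  0.042     ]
[[ 0.59807718 -0.02241719]
 [ 0.6017964  -0.06503263]
 [ 0.58418295 -0.0664884 ]
 [ 0.58045487 -0.02393826]]
wide [200.82900487 224.75518182] [0.51773464 0.33431209 0.06      ] [8.76732159 9.66595364]
narrow [228.98331123 228.74626989] [0.50671788 0.25433852 0.06      ] [3.625 4.125]
dock 48.0859375 [[0.5041, -0.2159], [0.5041, -0.2468], [0.4879, -0.2465], [0.4878, -0.2156]]
dock 30.4453125 [[0.5436, -0.1845], [0.5438, -0.1928], [0.5101, -0.1932], [0.5098, -0.1849]]
dock 16.4453125 [[0.5737, -0.1847], [0.5737, -0.1933], [0.5555, -0.193], [0.5555, -0.1845]]
side [ 0.9999853   0.00543028  0.5503614  -0.19246303] 0.31113365 [ 0.51001775 -0.19324121] [ 0.58976556 -0.18626936]
end [ 0.0643221  -0.9979292   0.500885   -0.24296236] -86.312065 [ 0.49955436 -0.24673253] [ 0.50201417 -0.23972369]
```

```bash
cat >> h.py <<'E'
def tool(yaw):  # tool x down, jaw axis (y) at heading yaw deg
    y=np.array([np.cos(np.radians(yaw)),np.sin(np.radians(yaw)),0]); x=np.array([0,0,-1.]); return np.c_[x,y,np.cross(x,y)]
def plan(p,yaw,cur=None,Rc=None):
    o=manip.observe(); Rc=rot(o['tcp_rot']) if Rc is None else Rc; cur=o['position'] if cur is None else cur
    w=R.from_matrix(Rc.T@tool(yaw)).as_rotvec(degrees=True)/5
    print('turn',w.round(3),'shift',(Rc.T@(np.array(p)-cur)*100).round(2),'| deg',(np.linalg.norm(w)*5).round(1))
E
python3 - <<'E'
from h import *
o=manip.observe(); print(rot(o['tcp_rot']).round(4))
R0=rot(o['tcp_rot'])
for yaw in (6,186,96,-84): plan((.614,-.042,.19),yaw);
E
```

```text
[[-7.000e-04  3.744e-01 -9.273e-01]
 [ 1.600e-03 -9.273e-01 -3.744e-01]
 [-1.000e+00 -1.700e-03  0.000e+00]]
turn [-1.4802e+01 -1.3000e-02  1.7000e-02] shift [  6.6  -25.55 -55.36] | deg 74.0
turn [2.1198e+01 1.9000e-02 1.4000e-02] shift [  6.6  -25.55 -55.36] | deg 106.0
turn [-3.2802e+01 -2.9000e-02  4.0000e-03] shift [  6.6  -25.55 -55.36] | deg 164.0
turn [3.198e+00 3.000e-03 2.000e-02] shift [  6.6  -25.55 -55.36] | deg 16.0
```

```bash
python3 -m pendant '[[[-1,0,0],[0.4,-1.8,-3.6],1],[[-2.4,0,0],[1,-3.6,-7.2],1],[[-3.8,0,0],[1.5,-5.4,-10.8],1],[[-5.2,0,0],[2,-7.2,-14.4],1],[[-6.6,0,0],[2.5,-9,-18],1],[[-8,0,0],[3,-10.8,-21.6],1],[[-9.4,0,0],[3.5,-12.6,-25.2],1],[[-10.8,0,0],[4,-14.4,-28.8],1],[[-12.2,0,0],[4.5,-16.2,-32.4],1],[[-13.4,0,0],[5,-18,-36],1]]'; python3 -c "
from h import *
plan((.614,-.042,.17),6)"
```

```text
clock: 0.93
position: [0.4637, -0.1832, 0.2058]
tcp_rot: [-96.0, 90.0, 173.3]
contact_force: [0.1, -0.8, -0.4]
width: 0.0849
turn [-1.335e+00 -1.000e-03  6.000e-03] shift [  3.57  14.87 -14.3 ] | deg 6.7
```

```bash
python3 -m pendant '[[[-0.3,0,0],[0.7,2.5,-2.4],1],[[-0.6,0,0],[1.4,5,-4.8],1],[[-0.9,0,0],[2.1,7.5,-7.2],1],[[-1.2,0,0],[2.8,10,-9.6],1],[[-1.3,0,0],[3.5,12.5,-12],1],[[-1.3,0,0],[3.5,14.8,-14.3],1],[[-1.3,0,0],[3.5,14.8,-14.3],1],[[-1.3,0,0],[3.5,14.8,-14.3],1]]'; python3 -c "
from h import *
f=frame('scene','s2.png');g=frame('top','t2.png')
import numpy as np
a=cv2.resize(f['color'][150:250,240:372,::-1],None,fx=3,fy=3);b=cv2.resize(g['color'][130:230,280:412,::-1],None,fx=3,fy=3)
cv2.imwrite('pics/c2.png',np.clip(np.hstack([a,b])*1.5,0,255))
plan((.614,-.042,.072),6)"
```

```text
clock: 1.6
position: [0.6141, -0.0433, 0.1702]
tcp_rot: [-90.9, 89.9, -175.3]
contact_force: [-0.2, -0.2, -0.2]
width: 0.085
turn [-0.102  0.001  0.023] shift [ 9.87  0.19 -0.28] | deg 0.5[ WARN:0@3.710] global loadsave.cpp:1063 imwrite_ Unsupported depth image for selected encoder is fallbacked to CV_8U.
```

View pics/c2.png

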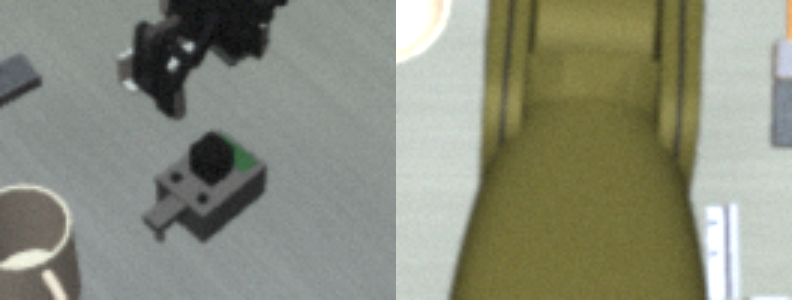

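The view shows the gripper centred above the tester's handle. Descend and grip.

```bash
python3 -m pendant '[[[-0.1,0,0],[2.5,0.1,-0.1],1],[[-0.1,0,0],[5,0.1,-0.1],1],[[-0.1,0,0],[7.5,0.1,-0.1],1],[[-0.1,0,0],[9,0.1,-0.1],1],[[-0.1,0,0],[9.8,0.1,-0.1],1],[[-0.1,0,0],[9.8,0.1,-0.1],1],[[-0.1,0,0],[9.8,0.1,-0.1],-1],[[-0.1,0,0],[9.8,0.1,-0.1],-1],[[-0.1,0,0],[9.8,0.1,-0.1],-1],[[-0.1,0,0],[9.8,0.1,-0.1],-1]]'; python3 -m pendant '[[[0,0,0],[0,0,0],-1],[[0,0,0],[0,0,0],-1],[[0,0,0],[0,0,0],-1],[[0,0,0],[0,0,0],-1]]'
```

```text
clock: 2.53
position: [0.6153, -0.0438, 0.0747]
tcp_rot: [79.0, 89.9, -5.0]
contact_force: [0.6, 0.5, -0.0]
width: 0.0385
clock: 2.87
position: [0.6153, -0.0437, 0.0745]
tcp_rot: [76.9, 89.9, -7.1]
contact_force: [-1.0, -0.2, 6.2]
width: 0.0274
```

```bash
python3 -c "
from h import *
R0=rot(manip.observe()['tcp_rot']);print(R0[:,1].round(3))
plan((.454,.334,.17),0)"
```

```text
[0.995 0.105 0.002]
turn [ 1.2    0.005 -0.025] shift [ -9.6  -12.08 -39.24] | deg 6.0
```

```bash
python3 -m pendant '[[[0,0,0],[-1.5,0,0],-1],[[0,0,0],[-3.5,0,0],-1],[[0,0,0],[-6,0,0],-1],[[0,0,0],[-8,-0.6,-2],-1],[[0.2,0,0],[-9.6,-1.6,-5],-1],[[0.4,0,0],[-9.6,-2.7,-8.5],-1],[[0.6,0,0],[-9.6,-3.8,-12],-1],[[0.8,0,0],[-9.6,-4.9,-15.7],-1],[[1,0,0],[-9.6,-6,-19.4],-1],[[1.2,0,0],[-9.6,-7,-23],-1]]'; python3 -m pendant '[[[0,0,0],[0,-1.3,-3.5],-1],[[0,0,0],[0,-2.5,-7],-1],[[0,0,0],[0,-3.6,-10.5],-1],[[0,0,0],[0,-4.6,-13.5],-1],[[0,0,0],[0,-5,-15.5],-1],[[0,0,0],[0,-5,-16.2],-1],[[0,0,0],[0,-5,-16.2],-1],[[0,0,0],[0,-5,-16.2],-1]]'; python3 -c "
from h import *
plan((.454,.334,.17),0)
f=frame('scene','s3.png');g=frame('top','t3.png')
import pickle;pickle.dump((f,g),open('v3.pkl','wb'))
a=cv2.resize(f['color'][200:320,380:512,::-1],None,fx=3,fy=3);b=cv2.resize(g['color'][170:290,160:292,::-1],None,fx=3,fy=3)
cv2.imwrite('pics/c3.png',cv2.convertScaleAbs(np.hstack([a,b]),alpha=1.5))"
```

```text
clock: 3.7
position: [0.5189, 0.1791, 0.1687]
tcp_rot: [-76.0, 89.9, -166.0]
contact_force: [0.8, -0.2, -2.7]
width: 0.0268
clock: 4.37
position: [0.4705, 0.3392, 0.1686]
tcp_rot: [-28.8, 89.9, -118.7]
contact_force: [-0.5, -1.4, -3.4]
width: 0.027
turn [0.003 0.02  0.011] shift [-0.13 -1.65  0.52] | deg 0.1
```

View pics/c3.png

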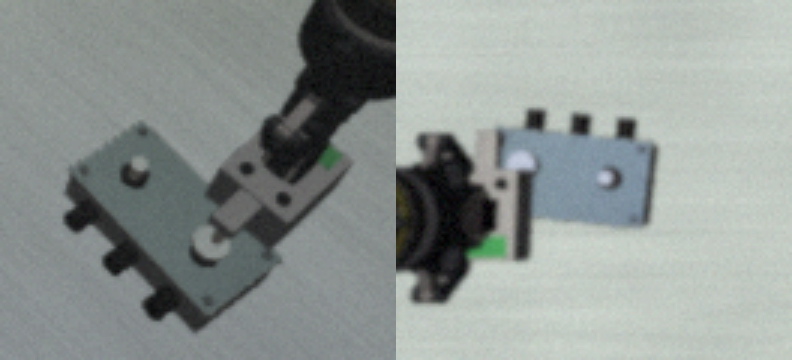

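Run:
```python
from h import *
import pickle
f,g=pickle.load(open('v3.pkl','rb')); s=pickle.load(open('scene1.pkl','rb'))
o=manip.observe(); p=o['position'].copy(); d=rot(o['tcp_rot'])[:,1]; d[2]=0; n=np.array([-d[1],d[0],0])
print('heading',d)
z=p[2]-.0745
for off in (0,.002,.004):
  P=lambda x,y,h: np.array([p[0],p[1],0])+d*x+n*(y+off)+np.array([0,0,z+h])
  print(off,'scene crop:',[ [round(3*(a-b),0) for a,b in zip(proj(f,P(x,y,.042)),(380,200))] for x,y in ((40,30),(40,-30),(-40,-30)) for x,y in [(x/1e3,y/1e3)]], 'top crop', [[round(3*(a-b),0) for a,b in zip(proj(g,P(x,y,.042)),(160,170))] for x,y in ((.04,-.03),(-.04,-.03))])
# posts in scene view: bright tops
for nm,b,guess in (('wide',(440,273,460,291),(.5177,.3343,.06)),('narrow',(416,248,436,266),(.5067,.2543,.06))):
    I=cv2.resize(s['color'][b[1]:b[3],b[0]:b[2]],None,fx=8,fy=8,interpolation=cv2.INTER_CUBIC).min(2)
    lo,hi=np.percentile(I,50),np.percentile(I,99); m=(I>(lo+hi)/2).astype(np.uint8)
    c=max(cv2.findContours(m,0,1)[0],key=cv2.contourArea); (x,y),w,a=cv2.fitEllipse(c)
    u,v=b[0]+(x+.5)/8-.5,b[1]+(y+.5)/8-.5
    print(nm,u,v,np.array(w)/8,ray(s,u,v,.06),'proj of top estimate',proj(s,guess))
```

```text
heading [ 0.99999824 -0.00165883  0.        ]
0 scene crop: [[np.float64(288.0), np.float64(223.0)], [np.float64(218.0), np.float64(165.0)], [np.float64(285.0), np.float64(106.0)]] top crop [[np.float64(122.0), np.float64(170.0)], [np.float64(119.0), np.float64(263.0)]]
0.002 scene crop: [[np.float64(290.0), np.float64(225.0)], [np.float64(221.0), np.float64(167.0)], [np.float64(288.0), np.float64(107.0)]] top crop [[np.float64(120.0), np.float64(170.0)], [np.float64(117.0), np.float64(263.0)]]
0.004 scene crop: [[np.float64(292.0), np.float64(227.0)], [np.float64(223.0), np.float64(169.0)], [np.float64(290.0), np.float64(109.0)]] top crop [[np.float64(117.0), np.float64(170.0)], [np.float64(114.0), np.float64(263.0)]]
wide 450.0671396255493 280.204954624176 [ 9.79171848 12.39832973] [0.51553681 0.33082274 0.06      ] proj of top estimate (np.float64(450.6952524483436), np.float64(281.82798853371946))
narrow 426.16758155822754 253.94954872131348 [4.53492117 5.23065615] [0.50399339 0.25073737 0.06      ] proj of top estimate (np.float64(426.584336357212), np.float64(255.58511480909578))
```

```bash
python3 -m pendant '[[[0,0,0],[0,-0.8,0.3],-1],[[0,0,0],[0,-1.65,0.6],-1],[[0,0,0],[1,-1.65,0.6],-1],[[0,0,0],[2,-1.65,0.6],-1],[[0,0,0],[2.8,-1.65,0.6],-1],[[0,0,0],[3.2,-1.65,0.6],-1],[[0,0,0],[3.2,-1.65,0.6],-1],[[0,0,0],[3.2,-1.65,0.6],-1]]'; python3 -c "
from h import *
f=frame('scene');g=frame('top')
o=manip.observe();print(o['position'],o['contact_force'])
a=cv2.resize(f['color'][230:310,400:488,::-1],None,fx=4.5,fy=4.5);b=cv2.resize(g['color'][180:260,170:258,::-1],None,fx=4.5,fy=4.5)
cv2.imwrite('pics/c4.png',cv2.convertScaleAbs(np.hstack([a,b]),alpha=1.5))"
```

```text
clock: 5.13
position: [0.4541, 0.3337, 0.1367]
tcp_rot: [-52.7, 89.9, -142.7]
contact_force: [-0.9, -0.1, -2.9]
width: 0.0271
[0.45467472 0.33411565 0.13748799] [ 0.161221    0.45046918 -2.32969261]
```

View pics/c4.png

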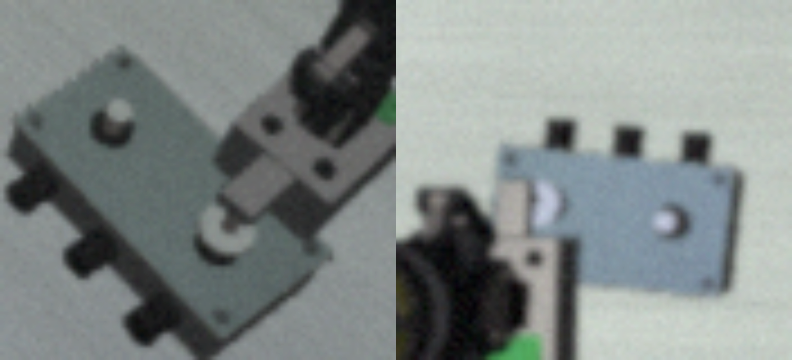

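The pin is about 6 mm above the wide head at crop (232,222), with the head's centre at (226,232), so it is within a few mm. Lower it.

```bash
python3 -m pendant '[[[0,0,0],[0.3,0,0],-1],[[0,0,0],[0.55,0,0],-1],[[0,0,0],[0.7,0,0],-1],[[0,0,0],[0.8,0,0],-1],[[0,0,0],[0.85,0,0],-1],[[0,0,0],[0.85,0,0],-1]]'
```

```text
clock: 5.73
position: [0.4542, 0.3339, 0.1299]
tcp_rot: [132.9, 90.0, 42.9]
contact_force: [-2.6, -1.6, 4.3]
width: 0.027
```

```bash
python3 -m pendant '[[[0,0,0],[0,0,0],-1],[[0,0,0],[0,0,0],-1],[[0,0,0],[-1.2,0,0],-1],[[0,0,0],[-2.5,0,0],-1],[[0,0,0],[-2.5,-0.3,2.5],-1],[[0,0,0],[-2.5,-0.7,5],-1],[[0,0,0],[-2.5,-0.9,7.2],-1],[[0,0,0],[-2.5,-1,8.1],-1],[[0,0,0],[-1.2,-1,8.1],-1],[[0,0,0],[-1.2,-1,8.1],-1]]';  python3 -m pendant '[[[0,0,0],[0,0,0],-1],[[0,0,0],[0,0,0],-1]]'; python3 -c "
from h import *
f=frame('scene');g=frame('top')
o=manip.observe();print(o['position'],o['contact_force'])
a=cv2.resize(f['color'][210:290,385:473,::-1],None,fx=4.5,fy=4.5);b=cv2.resize(g['color'][180:260,190:278,::-1],None,fx=4.5,fy=4.5)
cv2.imwrite('pics/c5.png',cv2.convertScaleAbs(np.hstack([a,b]),alpha=1.5))"
```

```text
clock: 6.57
position: [0.4435, 0.252, 0.1394]
tcp_rot: [-71.1, 89.9, -161.1]
contact_force: [-0.0, 0.5, -3.4]
width: 0.0272
clock: 6.73
position: [0.4446, 0.2534, 0.1409]
tcp_rot: [149.8, 90.0, 59.8]
contact_force: [-0.6, -0.1, -2.0]
width: 0.0274
[0.4447666  0.25354978 0.14117837] [ 0.2657321   0.29448608 -1.51081477]
```

View pics/c5.png

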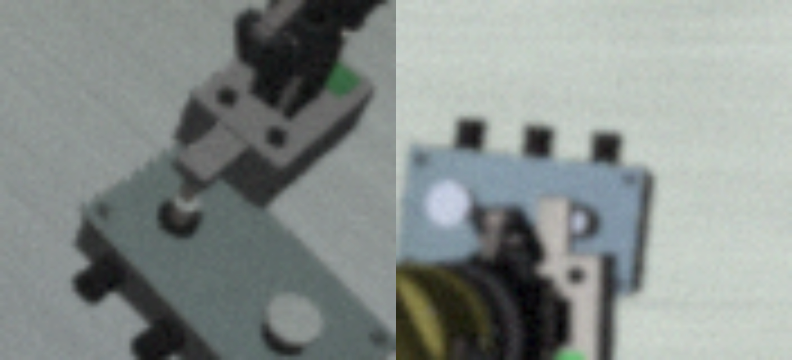

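The pin at (187,188) is in line above the narrow post's top at (187,206). Lower it about 11 mm and press.

```bash
python3 -m pendant '[[[0,0,0],[0.5,0,0],-1],[[0,0,0],[0.8,0,0],-1],[[0,0,0],[1,0,0],-1],[[0,0,0],[1.1,0,0],-1],[[0,0,0],[1.2,0,0],-1],[[0,0,0],[1.2,0,0],-1],[[0,0,0],[1.2,0,0],-1],[[0,0,0],[1.2,0,0],-1]]'
```

```text
clock: 7.5
position: [0.4439, 0.2529, 0.1298]
tcp_rot: [178.4, 90.0, 88.4]
contact_force: [-3.5, -1.1, 5.9]
width: 0.0267
```

```bash
python3 -m pendant '[[[0,0,0],[0,0,0],-1],[[0,0,0],[0,0,0],-1],[[0,0,0],[-1.5,0,0],-1],[[0,0,0],[-3,0,0],-1],[[0,0,0],[-5,0,0],-1],[[0,0,0],[-7,0,0],-1]]'
python3 - <<'E'
from h import *
import pickle
f=pickle.load(open('top1.pkl','rb')); g=f['color'][194:242,376:416].astype(int)
np.set_printoptions(linewidth=250)
print('min channel; cols 380..402, rows 196..240'); m=f['color'].min(2).astype(int)
print('     ',np.arange(382,410))
for v in range(196,240): print(v,m[v,382:410])
E
```

```text
clock: 8.0
position: [0.4438, 0.2525, 0.1991]
tcp_rot: [-59.8, 89.9, -149.8]
contact_force: [0.6, 0.7, -3.0]
width: 0.0268
min channel; cols 380..402, rows 196..240
      [382 383 384 385 386 387 388 389 390 391 392 393 394 395 396 397 398 399 400 401 402 403 404 405 406 407 408 409]
196 [120 115 117 113 113 117 115 115 116 118 122 121 118 119 117 119 119 120 119 122 117 120 117 119 119 119 120 121]
197 [112 116 114 115 117 113 118 115 116 122 129 123 118 121 119 117 119 119 122 116 116 122 118 116 118 116 120 118]
198 [119 118 127 129 132 126 124 108 108 132 140 131 124 121 120 119 113 118 115 119 121 117 118 121 121 118 118 121]
199 [121 131 146 154 150 149 136 108 105 135 154 141 121 115 120 118 118 117 120 119 121 119 119 118 121 120 116 121]
200 [120 136 158 165 167 162 148 113 103 136 156 141 122 116 118 118 122 116 117 121 118 117 116 118 120 119 120 121]
201 [121 129 152 169 170 165 148 113 105 134 153 140 122 114 118 116 118 119 121 121 119 118 118 120 117 118 119 123]
202 [115 129 149 160 163 164 157 117 105 135 156 143 123 119 119 120 117 118 122 116 118 120 118 122 122 12
[... 3676 characters left out ...]
2  20  27  28  33  42  56  84 121 142 147 150 148 149 160 168 170 173 168 173 172 172 171 172 169 162 153 133]
235 [ 22  25  24  25  24  24  26  53  96 125 130 129 126 131 152 168 172 167 171 172 171 168 170 170 166 165 148 133]
236 [ 23  22  26  19  20  27  21  46  91 117 127 123 122 122 140 162 165 163 161 164 162 164 163 166 163 161 148 128]
237 [ 21  21  25  22  23  27  19  45  92 117 124 122 123 123 133 140 143 145 145 140 143 142 144 140 140 140 134 124]
238 [ 22  27  25  24  23  20  26  43  89 118 122 125 123 121 127 128 128 123 128 125 121 128 126 121 127 122 122 124]
239 [ 24  24  24  28  22  22  25  44  84 113 119 120 123 121 120 123 120 122 124 122 121 122 119 121 125 121 122 126]
```

Run:
```python
from h import *
import pickle
f=pickle.load(open('top1.pkl','rb'))
r=lambda u,v:ray(f,u,v,.036)[:2]
a,b=r(393.2,200),r(393.65,226); a2,b2=r(390.85,200),r(391.6,226); c,d=r(400,229.0),r(407,228.75)
h=lambda p,q:np.degrees(np.arctan2(*(p-q)[::-1]))
print(a,b,h(a,b),h(a2,b2),c,d,h(c,d)-90, r(393.4,229.5),r(393,197.8))
y=np.radians(1.7)
for deg in (1,2,3):
    y=np.radians(deg); X=np.array([np.cos(y),np.sin(y)]);Y=np.array([-np.sin(y),np.cos(y)])
    home=X*(X@((c+d)/2)+.04)+Y*(Y@((a+b)/2)-.03); print(deg,home)
```

```text
[ 0.5899458  -0.20913834] [ 0.51589299 -0.2092536 ] 0.08917368992944058 0.7756111498786573 [ 0.50744687 -0.22700767] [ 0.50819712 -0.24671947] 2.179688787745306 [ 0.50599189 -0.20839382] [ 0.59625396 -0.2086688 ]
1 [ 0.54787042 -0.23928867]
2 [ 0.54793454 -0.23938833]
3 [ 0.54801475 -0.23949418]
```

Run:
```python
from h import *
import pickle
f=pickle.load(open('top1.pkl','rb'))
print([ray(f,u,v,.02).round(3) for u,v in ((405,180),(421,180))])
plan((.558,-.257,.18),1.2)
```

```text
[array([ 0.65 , -0.247,  0.02 ]), array([ 0.65 , -0.293,  0.02 ])]
turn [-0.242  0.008  0.014] shift [ 1.93 11.43 50.95] | deg 1.2
```

```bash
python3 -m pendant '[[[0,0,0],[0,0.4,2],-1],[[0,0,0],[0.2,1.3,5.5],-1],[[-0.1,0,0],[0.4,2.2,9.2],-1],[[-0.1,0,0],[0.6,3,12.9],-1],[[-0.1,0,0],[0.8,3.9,16.6],-1],[[-0.2,0,0],[1,4.8,20.3],-1],[[-0.2,0,0],[1.2,5.6,24],-1],[[-0.2,0,0],[1.4,6.4,27.7],-1],[[-0.24,0,0],[1.6,7.2,31.4],-1],[[-0.24,0,0],[1.9,8,35],-1]]'; python3 -c "
from h import *
plan((.558,-.257,.15),1.2)"
```

```text
clock: 8.83
position: [0.5244, -0.0993, 0.1798]
tcp_rot: [73.2, 90.0, -15.6]
contact_force: [0.0, 1.6, -2.4]
width: 0.0271
turn [-0.004  0.002 -0.006] shift [ 2.98  3.03 15.84] | deg 0.0
```

```bash
python3 -m pendant '[[[0,0,0],[0.5,0.7,3.6],-1],[[0,0,0],[1,1.4,7.2],-1],[[0,0,0],[1.6,2.1,10.5],-1],[[0,0,0],[2.3,2.7,13.5],-1],[[0,0,0],[3,3,15.2],-1],[[0,0,0],[3,3,15.8],-1],[[0,0,0],[3,3,15.8],-1],[[0,0,0],[3,3,15.8],-1]]'; python3 -c "
from h import *
plan((.558,-.257,.079),1.2)
f=frame('scene');g=frame('top')
import pickle;pickle.dump((f,g),open('v6.pkl','wb'))
a=cv2.resize(f['color'][120:200,240:328,::-1],None,fx=4.5,fy=4.5);b=cv2.resize(g['color'][170:250,350:438,::-1],None,fx=4.5,fy=4.5)
cv2.imwrite('pics/c6.png',cv2.convertScaleAbs(np.hstack([a,b]),alpha=1.5))"
```

```text
clock: 9.5
position: [0.557, -0.2535, 0.1496]
tcp_rot: [-145.7, 89.9, 125.5]
contact_force: [0.0, 0.9, -2.7]
width: 0.0272
turn [ 0.    -0.017  0.012] shift [7.06 0.1  0.36] | deg 0.1
```

View pics/c6.png

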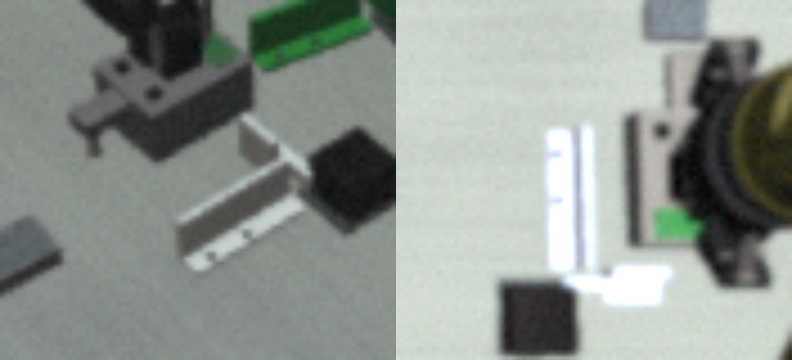

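The tester hangs on the inner side of the aluminium dock, nose pointing out, with the side stop to its left at crop (590,200) in the right half. Descend with clearance to both stops.

```bash
python3 -m pendant '[[[0,0,0],[1,0.1,0.35],-1],[[0,0,0],[2.5,0.1,0.35],-1],[[0,0,0],[4,0.1,0.35],-1],[[0,0,0],[5.5,0.1,0.35],-1],[[0,0,0],[6.5,0.1,0.35],-1],[[0,0,0],[7.1,0.1,0.35],-1],[[0,0,0],[7.1,0.1,0.35],-1],[[0,0,0],[7.1,0.1,0.35],-1]]'; python3 -c "
from h import *
plan((.548,-.240,.076),1.2)"
```

```text
clock: 10.27
position: [0.5586, -0.2577, 0.0788]
tcp_rot: [-120.5, 90.0, 150.7]
contact_force: [1.2, -0.0, -1.8]
width: 0.0269
turn [ 0.004 -0.001  0.002] shift [ 0.28 -1.03 -1.79] | deg 0.0
```

```bash
python3 -m pendant '[[[0,0,0],[0.1,0,-0.4],-1],[[0,0,0],[0.1,0,-0.8],-1],[[0,0,0],[0.1,0,-1.2],-1],[[0,0,0],[0.1,0,-1.5],-1],[[0,0,0],[0.1,0,-1.7],-1],[[0,0,0],[0.1,0,-1.9],-1],[[0,0,0],[0.1,0,-1.9],-1],[[0,0,0],[0.1,0,-1.9],-1]]'
```

```text
clock: 10.93
position: [0.5583, -0.2402, 0.0783]
tcp_rot: [7.5, 89.8, -81.3]
contact_force: [-2.0, -5.0, -0.4]
width: 0.0271
```

```bash
python3 -m pendant '[[[0,0,0],[0,-0.3,0],-1],[[0,0,0],[0,-0.6,0],-1],[[0,0,0],[0,-0.8,0],-1],[[0,0,0],[0,-1,0],-1],[[0,0,0],[0,-1.1,0],-1],[[0,0,0],[0,-1.2,0],-1],[[0,0,0],[0,-1.2,0],-1],[[0,0,0],[0,-1.2,0],-1]]'
```

```text
clock: 11.6
position: [0.5481, -0.2404, 0.0786]
tcp_rot: [67.3, 89.7, -21.6]
contact_force: [2.0, -5.0, -1.0]
width: 0.027
```

```bash
python3 -m pendant '[[[0,0,0],[0,-0.1,-0.1],-1],[[0,0,0],[0,-0.2,-0.2],-1],[[0,0,0],[0,-0.3,-0.3],-1],[[0,0,0],[0,-0.3,-0.3],-1],[[0,0,0],[0,-0.3,-0.3],-1]]'; python3 -c "
from h import *
R0=rot(manip.observe()['tcp_rot']);print(R0.round(3))
f=frame('scene');g=frame('top')
import pickle;pickle.dump((f,g),open('v7.pkl','wb'))
a=cv2.resize(f['color'][120:200,240:328,::-1],None,fx=4.5,fy=4.5);b=cv2.resize(g['color'][170:250,350:438,::-1],None,fx=4.5,fy=4.5)
cv2.imwrite('pics/c7.png',cv2.convertScaleAbs(np.hstack([a,b]),alpha=1.5))"
```

```text
clock: 12.02
position: [0.5472, -0.2399, 0.0791]
tcp_rot: [48.2, 89.4, -40.7]
contact_force: [5.6, -9.4, -5.0]
width: 0.027
[[ 0.008  1.     0.019]
 [-0.007  0.019 -1.   ]
 [-1.     0.008  0.007]]
```

View pics/c7.png

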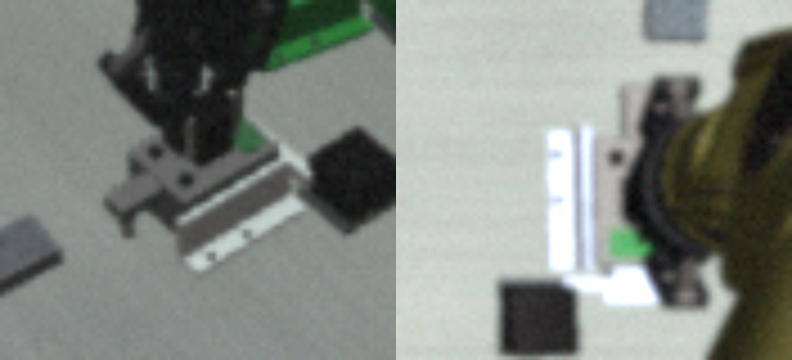

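It is seated against both stops, in crop at the white corner (600,270). Lower it slightly for height margin and press more firmly.

```bash
python3 -m pendant '[[[0,0,0],[0.15,-0.1,0],-1],[[0,0,0],[0.25,-0.2,-0.1],-1],[[0,0,0],[0.3,-0.3,-0.1],-1],[[0,0,0],[0.3,-0.4,-0.2],-1],[[0,0,0],[0.3,-0.4,-0.2],-1],[[0,0,0],[0.3,-0.4,-0.2],-1],[[0,0,0],[0.3,-0.4,-0.2],-1],[[0,0,0],[0.3,-0.4,-0.2],-1]]'; python3 -m pendant '[[[0,0,0],[0,0,0],-1],[[0,0,0],[0,0,0],-1],[[0,0,0],[0,0,0],-1],[[0,0,0],[0,0,0],-1],[[0,0,0],[0,0,0],-1],[[0,0,0],[0,0,0],-1]]'; python3 -c "
from h import *
o=manip.observe();print(rot(o['tcp_rot']).round(3),o['contact_force'],o['wrist_torque'])"
```

```text
clock: 12.78
position: [0.5456, -0.2398, 0.0778]
tcp_rot: [49.9, 89.0, -39.0]
contact_force: [7.8, -12.5, -1.2]
width: 0.0269
clock: 13.28
position: [0.5456, -0.2397, 0.0778]
tcp_rot: [50.1, 89.0, -38.8]
contact_force: [7.9, -12.6, -1.1]
width: 0.0272
[[ 0.013  1.     0.019]
 [-0.011  0.019 -1.   ]
 [-1.     0.013  0.011]] [  7.91494683 -12.5822374   -1.07486455] [-2.72432278 -1.72818991 -0.2830588 ]
```

```bash
python3 -m pendant '[[[0,0,0],[0,-0.2,0.1],-1],[[0,0,0],[0,-0.4,0.2],-1],[[0,0,0],[0,-0.6,0.2],-1],[[0,0,0],[0,-0.8,0.2],-1],[[0,0,0],[0,-0.8,0.2],-1],[[0,0,0],[0,-0.8,0.2],-1],[[0,0,0],[0,-0.8,0.2],-1],[[0,0,0],[0,-0.8,0.2],-1]]'; python3 -c "
from h import *
o=manip.observe();print(rot(o['tcp_rot']).round(3),o['contact_force'],o['wrist_torque'])
f=frame('scene');g=frame('top')
a=cv2.resize(f['color'][145:190,265:315,::-1],None,fx=8,fy=8,interpolation=2);b=cv2.resize(g['color'][195:240,380:430,::-1],None,fx=8,fy=8,interpolation=2)
cv2.imwrite('pics/c8.png',cv2.convertScaleAbs(np.hstack([a,b]),alpha=1.5))"
```

```text
clock: 13.95
position: [0.5438, -0.2401, 0.0784]
tcp_rot: [76.0, 88.5, -12.8]
contact_force: [18.8, -5.2, -8.8]
width: 0.0269
[[ 0.025  0.999  0.021]
 [-0.006  0.021 -1.   ]
 [-1.     0.025  0.006]] [18.83975562 -5.21224644 -8.79864299] [-1.42263412 -4.50491838 -0.4285812 ]
```

View pics/c8.png

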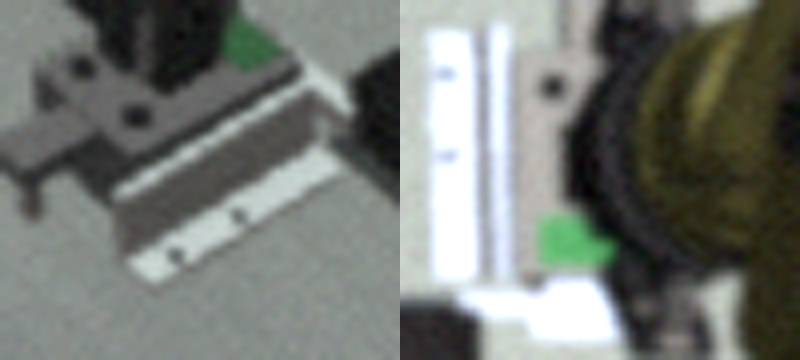

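```bash
python3 -m pendant '[[[0,0,0],[0,0,-0.2],-1],[[0,0,0],[0,0,-0.4],-1],[[0,0,0],[0.1,0,-0.5],-1],[[0,0,0],[0.1,0,-0.5],-1],[[0,0,0],[0.1,0,-0.5],-1],[[0,0,0],[0.1,0,-0.5],-1],[[0,0,0],[0.1,0,-0.5],-1],[[0,0,0],[0.1,0,-0.5],-1]]'; python3 -c "
from h import *
o=manip.observe();print(rot(o['tcp_rot']).round(3),o['contact_force'],o['wrist_torque'])
f=frame('scene');g=frame('top')
import pickle;pickle.dump((f,g),open('v9.pkl','wb'))
a=cv2.resize(f['color'][145:190,265:315,::-1],None,fx=8,fy=8,interpolation=2);b=cv2.resize(g['color'][195:240,380:430,::-1],None,fx=8,fy=8,interpolation=2)
cv2.imwrite('pics/c9.png',cv2.convertScaleAbs(np.hstack([a,b]),alpha=1.5))"
```

```text
clock: 14.72
position: [0.5438, -0.2395, 0.0787]
tcp_rot: [57.6, 88.3, -31.4]
contact_force: [15.9, -15.3, -4.3]
width: 0.027
[[ 0.025  1.     0.019]
 [-0.015  0.019 -1.   ]
 [-1.     0.025  0.016]] [ 15.85126507 -15.31546266  -4.3229649 ] [-3.49072752 -3.79294355 -0.24135491]
```

View pics/c9.png

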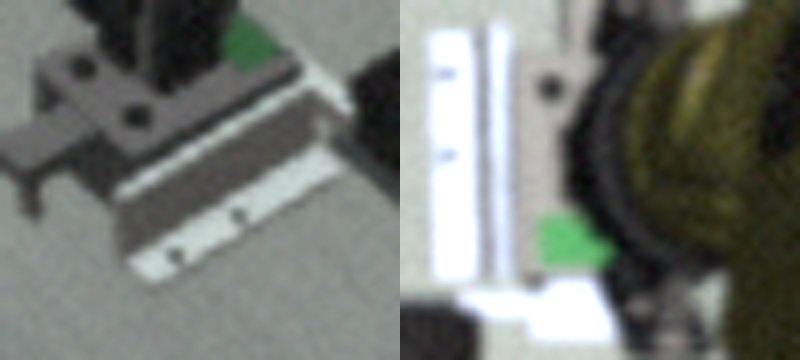

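```bash
python3 -m pendant '[[[0,0,0],[0,0,0],-1],[[0,0,0],[0,0,0],-1],[[0,0,0],[0,0,0],-1]]'; python3 -c "
from h import *
print(manip.hand_in()); print(manip.observe()['contact_force'])"
```

```text
clock: 15.07
position: [0.5438, -0.2395, 0.0787]
tcp_rot: [57.6, 88.3, -31.4]
contact_force: [16.6, -15.6, -3.8]
width: 0.0269
the job is handed in; nothing more can be done
None
the job is handed in; nothing more can be done
```

I gripped the tester by its handle, touched its pin to the wide post and then the narrow one. I then brought it down into the aluminium dock, nose out, and handed the job in at about 15 s. It was still gripped and pressing on both stops; the hand-in reported no verdict.

- **Post touches:** I felt about 7 N on the wide post and 8 N on the narrow one, both with the TCP at 0.130 m, the height expected for pin contact. The views just before each touch put the pin within a few mm of the wide post's middle and in line above the narrow one's. I did not take a picture during either contact.
- **Final press:** The wrist force was steady at about 16 N towards the end stop and 15 N towards the side stop, with the jaws holding the handle at 27 mm. This is total wrist force, so friction takes some of it and each stop's own share is not measured separately. An earlier press at 8 N did not clearly reach the end stop, so I pushed harder.
- **Position:** The last picture shows the tester against both stops. Going by the arm's own readings, it is about 4 mm off the table and the tool leans about 0.03 rad, both within limits.
- **Disagreement:** The final TCP is about 4 mm short of my camera estimate of the home point in x. Some of that is the tool's lean and some camera error, so I trusted the contact. The two cameras also differed by 2–4 mm on the posts, and I used the top one.
- **Bystanders:** I kept clear of the crockery, jar and brush, but did not measure their positions again at the end.

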